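# Clear the die rack's seam and row up the dies

## Task

Make the ring sizer's die rack ready: take the stylus from its fork and run its tip slowly (about 3 cm a second) and lightly along the whole seam where the L-shaped fence meets the deck, from the fence's open end into the corner and on to the free end of the stop, then hang it back upright in its fork. Then take all the brass dies from the tray and line them up standing on the rack in one close row, the first touching the stop, each one flush against the long fence and touching the next. Leave the other things on the counter where they are.

Things in the scene. Friction and masses are not known exactly. Their poses are not given: they have to be found in the camera images.
- die_rack: Fixed die rack: cream plate 110 x 262 mm (x, y), steel deck 20 mm above the counter, dark L-shaped fence on it 6 mm high, 8 mm thick. Origin: plate centre at counter height, z up. Long leg (the fence) along y, inner face at x = +35 mm, open end y = -87, corner y = +111. Short leg (the stop) along x, inner face at y = +111 mm, ends at x = -25. Dies go in the angle of the L, on its -x, -y side.
- seam_0 (a point): Point of the seam (the line where the upright inner face of the fence meets the deck, on deck level), 12 mm in from the fence's open end. Axes as the die rack's.
- seam_4 (a point): The inside corner of the L on deck level, 186 mm from seam_0, where fence and stop meet: here the seam turns 90 degrees on to the stop.
- seam_6 (a point): Point of the seam along the stop's foot, 5 mm in from the stop's free end, 55 mm from the corner.
- stylus_grip (a point): Grip centre of the stylus, a 131 mm hand pick (70 g): square wooden grip 16 x 16 mm, 65 to 128 mm above the tip; steel collar 28 mm across, 60 to 65 mm above the tip; shank 8 mm thick, tapering over the last 20 mm to a rounded tip 5 mm across. This point is 95 mm above the tip; z from tip to grip, x and y square to the grip's flats. Hangs upright in its fork at the start.
- fork_seat (a point): Seat on the fork of the fixed stylus stand, 75 mm above the counter. Two level prongs along this point's x, 10 mm wide, 14 mm slot between, open above and at the -x end, reaching 26 mm before to 22 mm behind this point, where an upright 76 mm high stands. The shank hangs in the slot with the collar on the prongs, the grip centre then 35 mm above this point. Base 85 x 75 x 12 mm.
- die_tray: Fixed shallow walnut tray, 240 x 180 mm (x, y), floor 5 mm above the counter, rim 10 mm above the counter. Origin: centre, at counter height. The dies stand in it at the start.
- die_0_c (a point): Centre (half-way up) of a brass die: a plain cylinder 32 mm across and 26 mm tall with a countersunk bore, standing upright, 140 g; z up. Four to six of the six dies are there. All have the same outside size.
- die_1_c (a point): Centre (half-way up) of a brass die: a plain cylinder 32 mm across and 26 mm tall with a countersunk bore, standing upright, 140 g; z up. Four to six of the six dies are there. All have the same outside size.
- die_2_c (a point): Centre (half-way up) of a brass die: a plain cylinder 32 mm across and 26 mm tall with a countersunk bore, standing upright, 140 g; z up. Four to six of the six dies are there. All have the same outside size.
- die_3_c (a point): Centre (half-way up) of a brass die: a plain cylinder 32 mm across and 26 mm tall with a countersunk bore, standing upright, 140 g; z up. Four to six of the six dies are there. All have the same outside size.
- die_4_c (a point): Centre (half-way up) of a brass die: a plain cylinder 32 mm across and 26 mm tall with a countersunk bore, standing upright, 140 g; z up. Four to six of the six dies are there. All have the same outside size.
- die_5_c (a point): Centre (half-way up) of a brass die: a plain cylinder 32 mm across and 26 mm tall with a countersunk bore, standing upright, 140 g; z up. Four to six of the six dies are there. All have the same outside size.
- stylus: The stylus; its origin is the lowest point of its tip. Same axes as the grip.
- seam_1 (a point): Point of the seam along the fence, 46 mm from seam_0 towards the corner.
- seam_2 (a point): Point of the seam along the fence, 93 mm from seam_0 towards the corner.
- seam_3 (a point): Point of the seam along the fence, 140 mm from seam_0 towards the corner.
- seam_5 (a point): Half-way point of the seam along the stop, 29 mm from the corner.
- ring_blank: Copper ring blank, 23 mm across and 8 mm high, lying near the stylus stand. A bystander: leave it alone. Origin on its underside.
- punch: Square steel punch, 12 mm thick and 115 mm long, lying beyond the stylus stand. A bystander: leave it alone. Origin on its underside.
- loupe: Folding loupe, 60 x 25 x 16 mm, lying in front of the die rack. A bystander: leave it alone. Origin on its underside.
- ring_stick: Tapered ring stick with walnut handle, 310 mm long and 27 mm thick, lying behind the die rack. A bystander: leave it alone. Origin on its underside.
- bench_block: Steel bench block 80 x 80 x 22 mm at the back. A bystander: leave it alone. Origin on its underside.
- caliper: Digital caliper 170 mm long and 12 mm high at the back. A bystander: leave it alone. Origin on its underside.
Not all that is in view belongs to the job. What is shaped like the part that bears die_3_c but black or pink is not meant.

How it is judged:
On the way, in this order (a step that is already met when the one before it is completed fails the run):
1. the stylus's tip is on the seam at the open end of the fence (horizontal distance between stylus and seam_0 below 0.01 m and z of stylus in the frame of die_rack between 0.016 and 0.025 m), for 0.2 s.
2. the stylus's tip is on the seam at a quarter of the way along the fence (horizontal distance between stylus and seam_1 below 0.01 m and z of stylus in the frame of die_rack between 0.016 and 0.025 m), for 0.2 s.
3. the stylus's tip is on the seam at half-way along the fence (horizontal distance between stylus and seam_2 below 0.01 m and z of stylus in the frame of die_rack between 0.016 and 0.025 m), for 0.2 s.
4. the stylus's tip is on the seam at three quarters along the fence (horizontal distance between stylus and seam_3 below 0.01 m and z of stylus in the frame of die_rack between 0.016 and 0.025 m), for 0.2 s.
5. the stylus's tip is on the seam at the inside corner (horizontal distance between stylus and seam_4 below 0.01 m and z of stylus in the frame of die_rack between 0.016 and 0.025 m), for 0.2 s.
6. the stylus's tip is on the seam at half-way along the stop (horizontal distance between stylus and seam_5 below 0.01 m and z of stylus in the frame of die_rack between 0.016 and 0.025 m), for 0.2 s.
7. the stylus's tip is on the seam at the free end of the stop (horizontal distance between stylus and seam_6 below 0.01 m and z of stylus in the frame of die_rack between 0.016 and 0.025 m), for 0.2 s.
At the end, for the whole second after the job is handed in: All dies present stand upright on the rack in one row at rest, within 4 mm of the fence, the first within 4 mm of the stop, each within 4 mm of the next. The stylus hangs upright (tilt under 0.12 rad) in its fork, collar on the prongs, within 22 mm of the seat (x of die_0_c in the frame of die_rack between 0.015 and 0.0205 m and z of die_0_c in the frame of die_rack between 0.03 and 0.038 m and angle between each of die_0_c, die_1_c, die_2_c, die_3_c, die_4_c, die_5_c's own z axis and vertical below 0.1 rad and (distance between die_0_c and die_1_c below 0.036 m or distance between die_0_c and die_2_c below 0.036 m or distance between die_0_c and die_3_c below 0.036 m or distance between die_0_c and die_4_c below 0.036 m or distance between die_0_c and die_5_c below 0.036 m) and x of die_1_c in the frame of die_rack between 0.015 and 0.0205 m and z of die_1_c in the frame of die_rack between 0.03 and 0.038 m and (distance between die_1_c and die_0_c below 0.036 m or distance between die_1_c and die_2_c below 0.036 m or distance between die_1_c and die_3_c below 0.036 m or distance between die_1_c and die_4_c below 0.036 m or distance between die_1_c and die_5_c below 0.036 m) and x of die_2_c in the frame of die_rack between 0.015 and 0.0205 m and z of die_2_c in the frame of die_rack between 0.03 and 0.038 m and (distance between die_2_c and die_0_c below 0.036 m or distance between die_2_c and die_1_c below 0.036 m or distance between die_2_c and die_3_c below 0.036 m or distance between die_2_c and die_4_c below 0.036 m or distance between die_2_c and die_5_c below 0.036 m) and x of die_3_c in the frame of die_rack between 0.015 and 0.0205 m and z of die_3_c in the frame of die_rack between 0.03 and 0.038 m and (distance between die_3_c and die_0_c below 0.036 m or distance between die_3_c and die_1_c below 0.036 m or distance between die_3_c and die_2_c below 0.036 m or distance between die_3_c and die_4_c below 0.036 m or distance between die_3_c and die_5_c below 0.036 m) and x of die_4_c in the frame of die_rack between 0.015 and 0.0205 m and z of die_4_c in the frame of die_rack between 0.03 and 0.038 m and (distance between die_4_c and die_0_c below 0.036 m or distance between die_4_c and die_1_c below 0.036 m or distance between die_4_c and die_2_c below 0.036 m or distance between die_4_c and die_3_c below 0.036 m or distance between die_4_c and die_5_c below 0.036 m) and x of die_5_c in the frame of die_rack between 0.015 and 0.0205 m and z of die_5_c in the frame of die_rack between 0.03 and 0.038 m and (distance between die_5_c and die_0_c below 0.036 m or distance between die_5_c and die_1_c below 0.036 m or distance between die_5_c and die_2_c below 0.036 m or distance between die_5_c and die_3_c below 0.036 m or distance between die_5_c and die_4_c below 0.036 m) and (y of die_0_c in the frame of die_rack between 0.091 and 0.0965 m or y of die_1_c in the frame of die_rack between 0.091 and 0.0965 m or y of die_2_c in the frame of die_rack between 0.091 and 0.0965 m or y of die_3_c in the frame of die_rack between 0.091 and 0.0965 m or y of die_4_c in the frame of die_rack between 0.091 and 0.0965 m or y of die_5_c in the frame of die_rack between 0.091 and 0.0965 m) and (y of each of die_0_c, die_1_c, die_2_c, die_3_c, die_4_c, die_5_c in the frame of die_rack above -0.025 m or (y of die_0_c in the frame of die_rack between 0.017 and 0.034 m or y of die_1_c in the frame of die_rack between 0.017 and 0.034 m or y of die_2_c in the frame of die_rack between 0.017 and 0.034 m or y of die_3_c in the frame of die_rack between 0.017 and 0.034 m or y of die_4_c in the frame of die_rack between 0.017 and 0.034 m or y of die_5_c in the frame of die_rack between 0.017 and 0.034 m)) and (y of each of die_0_c, die_1_c, die_2_c, die_3_c, die_4_c, die_5_c in the frame of die_rack above -0.059 m or (y of die_0_c in the frame of die_rack between -0.019 and 0.002 m or y of die_1_c in the frame of die_rack between -0.019 and 0.002 m or y of die_2_c in the frame of die_rack between -0.019 and 0.002 m or y of die_3_c in the frame of die_rack between -0.019 and 0.002 m or y of die_4_c in the frame of die_rack between -0.019 and 0.002 m or y of die_5_c in the frame of die_rack between -0.019 and 0.002 m)) and horizontal distance between stylus_grip and fork_seat below 0.022 m and height (world z) of stylus_grip between 0.104 and 0.118 m and angle between stylus's own z axis and vertical below 0.12 rad and linear speed of stylus below 0.01 m/s); the robot touches nothing.
It fails at once if the stylus is pressed on the rack with more than 40 N (contact force between stylus and die_rack above 40 N).
It fails at once if a bystander (copper ring blank, steel punch, loupe, ring stick, bench block, caliper) is moved more than 3 cm (distance of any of ring_blank, punch, loupe, ring_stick, bench_block, caliper from where it was at the start of the episode above 0.03 m).
Of die_0, die_1, die_2, die_3, die_4, die_5 only 4 to 6 are there at a start; the rules pass over those that are not, and their reading is None.
At some moment in a run one of die_0, die_1, die_2, die_3, die_4, die_5 may be knocked a few centimetres aside while the robot is not near it.
It also fails if it takes over 210 s, if anything falls off the work surface, if the arm or the gripper's body presses on something with over 40 N, if the wrist force passes 120 N, or if a joint passes its speed limit or range.

## Robot

A 6-joint arm with a two-finger parallel gripper is mounted at the origin on the work surface. World frame = base frame: x ahead of the robot, y to its left, z up, the work surface at z = 0. Lengths are in m, angles in rad, forces in N, time in s.
With the tool pointing down it reaches from about 0.3 to 0.85 m from the base axis. Payload 4.2 kg.
Tool frame: the origin (TCP) lies at the very end of the fingers, on their centre line; the grasp point (between the pads) lies 19 mm behind it (r.hold_point_z is the distance from the TCP to the grasp point, in m); z points along the fingers, x is the direction in which the jaws open and shut, and the axes are right-handed (so a half turn about z gives the same grasp; the last joint's range is limited). The gripper opens to 91 mm and grips with 3 to 60 N. Pads are 32 mm wide; open, the fingers measure 118 mm over their backs; the gripper's body (76 mm by 178 mm) begins 60 mm behind the grasp point.
Start: joints at [1.304, 0.32, 1.565, -0, 1.257, -0.02], TCP at [0.14, 0.558, 0.214] pointing down, gripper open.
Joint ranges: [-3.11, 3.11], [-0.84, 2.01], [0.21, 2.61], [-1.34, 4.49], [0.05, 2.63], [-2.56, 2.56]. Speed limits (rad/s): [2.57, 2.57, 3.14, 3.14, 3.14, 3.14].

## Interface

Orientations are given as a unit quaternion [w, x, y, z].
In Python, from workcell import r, fingers, viewer, ticket, get_time_s, get_qpos, get_qvel, get_effort, get_tool_pos, get_tool_rot, get_contact_force, get_moment, get_width gives the robot as it stands. Calls block until the motion is done:
- r.move_pose(position, orientation): joint-space move of the TCP to a pose.
- r.servo_line(position, speed=0.15, rotation=None): straight line of the TCP; rotation=None keeps the orientation; speed is the mean speed in m/s.
- r.set_joints(angles): joint-space move.
- fingers.move_gripper(opening, grasp_force=None): finger opening in m; grasp_force is the grip in N (None keeps the last); returns when the fingers have stopped.
- r.pause(seconds).
- r.solve_ik(position, orientation): joint angles nearest the present ones, or None.
- viewer.snapshot(name): name is "scene" or "top"; returns a dict with "img" (384x512x3 uint8, red, green, blue), "z_map" (384x512 float32, m along the optical axis (not along the pixel's ray), 0 where there is no reading), "K" (3x3 intrinsics, pixels), "k1" (the pictures are not rectified: a ray, as slopes to the right and down, at radius r is drawn at 1 + k1 r^2 times it, then the intrinsics apply), "view" (4x4, takes a point from world to camera coordinates). Camera axes: x right, y down, z forward; pixel columns grow to the right and rows downward; lengths in m; the calibration is good to about 2 mm. A picture is of the moment at which its call begins.
A pose or a line that the arm cannot do raises r.IKError and nothing moves.
- ticket.sign_off(): hands the job in, once; it reports no verdict.
Readings, each from a call of its own:
- get_time_s(): time.
- get_qpos(): joint angles.
- get_qvel(): joint speeds.
- get_effort(): joint torques, N m.
- get_tool_pos(): TCP position.
- get_tool_rot(): TCP orientation.
- get_contact_force(): force on the tool from outside, world axes, zero at the start.
- get_moment(): the same for the moment, N m.
- get_width(): finger opening in m.
Only numpy, scipy, OpenCV 4.12 (cv2) and the standard library are available. Lean on these libraries where they do the work, as an engineer would, in place of code of your own. Each camera call takes 0.05 s, during which the arm holds its last target. There are 200 camera calls.

## Working session

There is one attempt and no reset: what is moved stays moved. The work goes in short steps, each a Python script; the robot and the scene stay as the last script left them, time stands still between calls to the robot, and variables do not carry over. Pictures are saved under pics/ and viewed, about 12 in all and at most 16, crops included, and the job is handed in when it is done.

```bash
ls; mkdir -p pics
cat > h.py <<'E'
import numpy as np, cv2, pickle
from workcell import *
def snap(n):
    s=viewer.snapshot(n); pickle.dump(s,open(f'{n}.pkl','wb')); return s
def load(n): return pickle.load(open(f'{n}.pkl','rb'))
def rays(s,uv):
    K=np.array(s['K']);p=(np.asarray(uv,float).reshape(-1,2)-K[:2,2])/[K[0,0],K[1,1]]
    x=p.copy()
    for _ in range(20): x=p/(1+s['k1']*(x**2).sum(1,keepdims=True))
    return np.c_[x,np.ones(len(x))]
def to_plane(s,uv,z):
    V=np.array(s['view']);R,t=V[:3,:3],V[:3,3];c=-R.T@t;d=rays(s,uv)@R
    return c+d*((z-c[2])/d[:,2])[:,None]
def cloud(s):
    V=np.array(s['view']);R,t=V[:3,:3],V[:3,3]
    h,w=s['z_map'].shape;vv,uu=np.mgrid[:h,:w]
    P=rays(s,np.c_[uu.ravel(),vv.ravel()])*s['z_map'].reshape(-1,1)
    P=(P-t)@R;P[s['z_map'].ravel()==0]=np.nan
    return P.reshape(h,w,3)
def proj(s,X):
    V=np.array(s['view']);c=np.atleast_2d(X)@V[:3,:3].T+V[:3,3];x=c[:,:2]/c[:,2:];x=x*(1+s['k1']*(x**2).sum(1,keepdims=True))
    K=np.array(s['K']);return x*[K[0,0],K[1,1]]+K[:2,2]
E
python3 - <<'E'
from h import *
for n in('scene','top'):
    s=snap(n);cv2.imwrite(f'pics/{n}0.png',cv2.resize(s['img'][:,:,::-1],(800,600),interpolation=cv2.INTER_CUBIC))
    print(n,s['K'],s['k1'],np.round(s['view'],3).tolist(),(s['z_map']==0).mean())
print(get_time_s(),get_tool_rot(),r.hold_point_z)
E
```

```text
pics
scene [[482.28385005   0.         249.86821393]
 [  0.         482.28385005 191.19196625]
 [  0.           0.           1.        ]] -0.17628615249283336 [[0.652, 0.758, -0.011, -0.411], [0.439, -0.39, -0.809, -0.134], [-0.618, 0.523, -0.588, 1.581], [0.0, 0.0, 0.0, 1.0]] 0.022359212239583332
top [[446.91414429   0.         255.08186851]
 [  0.         446.91414429 191.91133262]
 [  0.           0.           1.        ]] 0.04766504733442605 [[0.01, -1.0, -0.0, 0.045], [-0.998, -0.01, -0.07, 0.539], [0.07, 0.001, -0.998, 1.211], [0.0, 0.0, 0.0, 1.0]] 0.0037790934244791665
0.1 [ 4.58769892e-04  7.88767413e-01  6.14691255e-01 -6.46377421e-04] 0.0188
```

View pics/top0.png

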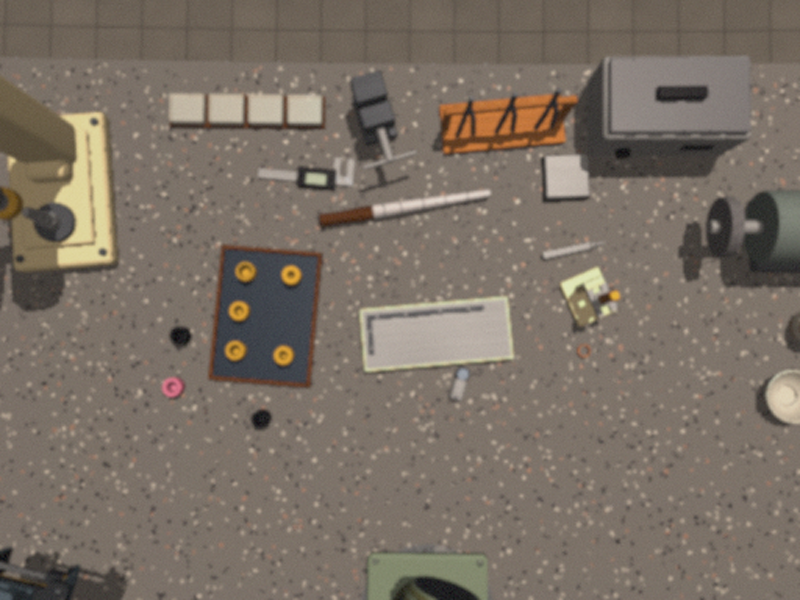

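View pics/scene0.png

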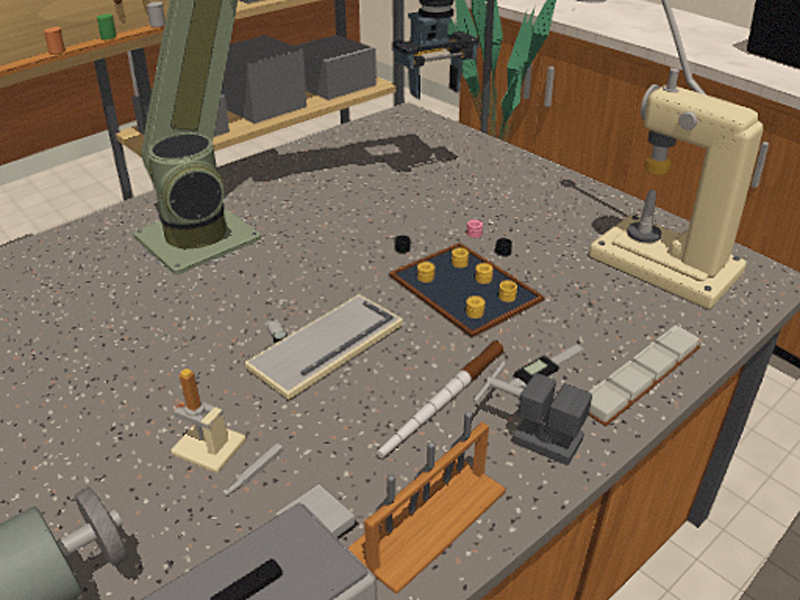

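The top view shows five brass dies in the tray at (245,271), (290,275), (238,311), (235,350) and (283,355). Possible confusions are the black dies at (180,336) and (262,419), the pink one at (172,387), and the orange rack at (505,125). The die rack is at (437,333), with its corner at the upper left. The stylus is in its stand at about (605,297).

```bash
cat > meas.py <<'E'
from h import *
def dies(n,s=None):
    s=s or load(n);hsv=cv2.cvtColor(s['img'],cv2.COLOR_RGB2HSV);C=cloud(s)
    m=cv2.inRange(hsv,(14,120,90),(32,255,255))
    k,l,st,ce=cv2.connectedComponentsWithStats(cv2.morphologyEx(m,cv2.MORPH_CLOSE,np.ones((5,5))))
    out=[]
    for i in range(1,k):
        if st[i,4]<25: continue
        P=C[l==i];P=P[~np.isnan(P[:,0])]
        if len(P)<10: continue
        zt=np.percentile(P[:,2],90);T=P[P[:,2]>zt-.008]
        c,rad=cv2.minEnclosingCircle(T[:,:2].astype(np.float32))
        out.append((*np.round(ce[i],1),*np.round(c,4),round(rad,4),round(zt,4),st[i,4]))
    return out
def rect(s,lo,hi,pix,z,cond):
    pass
if __name__=='__main__':
    for n in('top','scene'):
        print(n,*dies(n),sep='\n ')
        s=load(n);C=cloud(s);hsv=cv2.cvtColor(s['img'],cv2.COLOR_RGB2HSV)
        # rack plate: raised 12..32mm, in region
        reg=(C[...,0]>.3)&(C[...,0]<.65)&(C[...,1]<.12)&(C[...,1]>-.26)
        m=(reg&(C[...,2]>.011)&(C[...,2]<.036)).astype(np.uint8)
        k,l,st,ce=cv2.connectedComponentsWithStats(cv2.morphologyEx(m,cv2.MORPH_OPEN,np.ones((3,3))))
        i=1+np.argmax(st[1:,4]);P=C[l==i]
        print('rack',[np.round(v,4) for v in cv2.minAreaRect(P[:,:2].astype(np.float32))],ce[i],'z',np.percentile(P[:,2],[10,50,90]).round(4))
        F=P[(hsv[l==i][:,2]<95)]
        print('dark fence',len(F),np.median(F[:,2]).round(4))
        cen=np.array(cv2.minAreaRect(P[:,:2].astype(np.float32))[0])
        # stand points
        S=C.reshape(-1,3);rgb=s['img'].reshape(-1,3);ok=(S[:,1]<-.24)&(S[:,1]>-.45)&(S[:,0]>.4)&(S[:,0]<.62)&(S[:,2]>.005)
        for a,b in((.006,.02),(.05,.068),(.068,.083),(.084,.2),(.12,.2)):
            q=ok&(S[:,2]>a)&(S[:,2]<b)
            if q.sum()>3:
                rr=cv2.minAreaRect(S[q][:,:2].astype(np.float32));print(a,b,q.sum(),S[q].mean(0).round(4),[np.round(v,4) for v in rr],rgb[q].mean(0).round())
    big=[]
    for n,(x,y,w,h) in {'top':(350,160,60,60),'scene':(100,225,70,80)}.items():
        big.append(cv2.resize(load(n)['img'][y:y+h,x:x+w,::-1],(400,400),interpolation=cv2.INTER_CUBIC))
    cv2.imwrite('pics/stand.png',np.hstack(big))
E
python3 meas.py
```

```text
top
 (np.float64(340.4), np.float64(67.2), np.float64(0.8597), np.float64(-0.1668), 0.0211, np.float64(0.1078), np.int32(44))
 (np.float64(321.2), np.float64(85.2), np.float64(0.833), np.float64(-0.1341), 0.1092, np.float64(0.0173), np.int32(724))
 (np.float64(288.2), np.float64(73.3), np.float64(0.846), np.float64(-0.0334), 0.0094, np.float64(0.1081), np.int32(36))
 (np.float64(5.9), np.float64(130.0), np.float64(0.6635), np.float64(0.6332), 0.0229, np.float64(0.2176), np.int32(157))
 (np.float64(156.8), np.float64(173.5), np.float64(0.5879), np.float64(0.3209), 0.0159, np.float64(0.0319), np.int32(136))
 (np.float64(186.0), np.float64(175.8), np.float64(0.5827), np.float64(0.2404), 0.0175, np.float64(0.033), np.int32(136))
 (np.float64(392.7), np.float64(188.6), np.float64(0.54), np.float64(-0.2878), 0.0085, np.float64(0.1494), np.int32(39))
 (np.float64(152.6), np.float64(198.7), np.float64(0.5183), np.float64(0.3311), 0.0161, np.float64(0.0323), np.int32(144))
 (np.float64(150.3), np.float64(223.9), np.float64(0.4482), np.float64(0.3349), 0.0172, np.float64(0.0322), np.int32(145)
[... 3860 characters left out ...]
0.0156 0.0184 0.0217]
dark fence 202 0.0232
0.006 0.02 643 [ 0.5578 -0.2927  0.0105] [array([ 0.5243, -0.2939]), array([0.1474, 0.0817]), np.float64(15.9044)] [206. 188. 147.]
0.05 0.068 121 [ 0.5653 -0.2851  0.0612] [array([ 0.5453, -0.2869]), array([0.0654, 0.0354]), np.float64(23.0898)] [140. 127. 102.]
0.068 0.083 263 [ 0.5527 -0.2885  0.0744] [array([ 0.5447, -0.2871]), array([0.0657, 0.0384]), np.float64(24.595)] [166. 155. 136.]
0.084 0.2 221 [ 0.5451 -0.2912  0.1182] [array([ 0.542 , -0.2896]), array([0.0176, 0.0186]), np.float64(15.0195)] [133.  88.  43.]
0.12 0.2 105 [ 0.5443 -0.2906  0.1355] [array([ 0.5424, -0.2899]), array([0.0171, 0.0184]), np.float64(20.3286)] [147. 101.  47.]
```

View pics/stand.png

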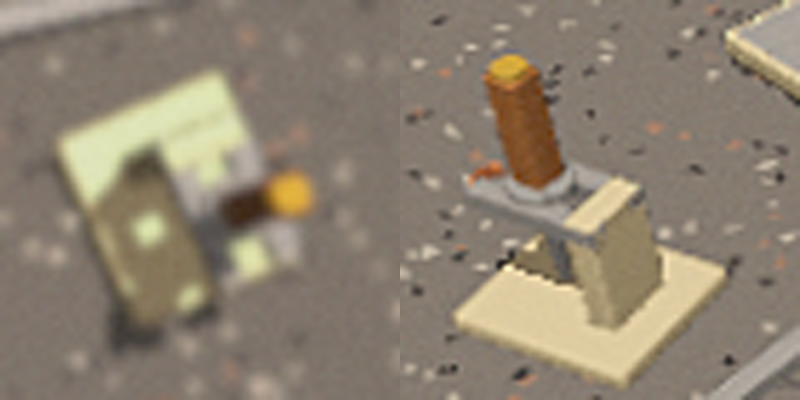

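The crop shows the stylus hanging upright in its fork. The upright is on the +x/+y side, so the fork opens to -x at a yaw of about 24°. Both cameras agree to within about 2-3 mm, so I'm moving to grasp the stylus.

```bash
cat >> h.py <<'E'
def q(a): return [0,np.cos(a/2),np.sin(a/2),0]
D=np.pi/180
RC=np.array([.4812,-.0165]);RA=5.54*D
def rk(x,y): # rack frame (m) -> world xy
    c,s=np.cos(RA),np.sin(RA);return RC+[c*x-s*y,s*x+c*y]
def inv(p):
    c,s=np.cos(RA),np.sin(RA);d=np.asarray(p)[:2]-RC;return np.array([c*d[0]+s*d[1],-s*d[0]+c*d[1]])
def fr(): # contact force in rack axes
    f=np.array(get_contact_force());c,s=np.cos(RA),np.sin(RA);return np.array([c*f[0]+s*f[1],-s*f[0]+c*f[1],f[2]])
def near_yaw(p,a):
    best=None;q0=np.array(get_qpos())
    for k in(-1,0,1):
        j=r.solve_ik(list(p),q(a+k*np.pi))
        if j is not None and (best is None or abs(np.array(j)-q0).max()<best[0]): best=(abs(np.array(j)-q0).max(),a+k*np.pi)
    return best[1]
E
python3 - <<'E'
from h import *
S=[.5415,-.2884]
a=near_yaw([*S,.0912],24*D);print(a/D,r.solve_ik([*S,.0912],q(a)))
fingers.move_gripper(.06,35)
r.move_pose([*S,.20],q(a)); print(get_time_s(),get_contact_force())
r.servo_line([*S,.0912],.1)
f0=np.array(get_contact_force())
fingers.move_gripper(.0,35)
print('w',get_width(),get_contact_force()-f0,get_tool_pos())
r.servo_line([*S,.18],.08); r.pause(.3)
print(get_width(),get_contact_force(),get_tool_pos(),get_time_s())
for n in('scene','top'): snap(n)
s=load('scene');cv2.imwrite('pics/lift.png',cv2.resize(s['img'][150:330,60:260,::-1],(660,594),interpolation=cv2.INTER_CUBIC))
E
```

```text
24.0 [-5.08127688e-01  4.75858114e-01  1.64506907e+00 -4.44089210e-16
  1.02066547e+00 -9.27006708e-01]
4.025 [ 1.54070502  0.43878708 -0.03166374]
w 0.015519399255488363 [ 0.17168436  0.19722141 -0.29574074] [ 0.541485   -0.28839552  0.09118528]
0.016447367021857326 [ 0.78061467 -0.11545924 -0.5983541 ] [ 0.54142028 -0.28835321  0.17969957] 7.5667
```

View pics/lift.png

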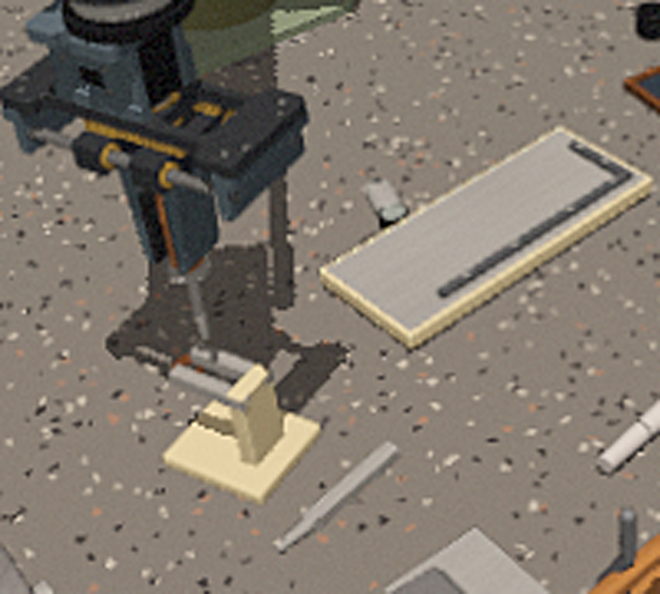

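The stylus is held clear of the fork, with its tip at about (210,352) in the crop, and it looks upright. Next is the seam: touch down near the open end and find the fence by contact.

Run:
```python
from h import *
s=load('scene');print('tip expected px in crop',(proj(s,[.5415,-.2884,.18-.0762])-[60,150])*3.3)
a=24*D
p=rk(.027,-.078)
r.servo_line([*rk(.02,-.13),.18],.15);r.servo_line([*p,.125],.12)
f0=np.mean([ (r.pause(.05),fr())[1] for _ in range(4)],0);print('f0',f0)
z=.104;r.servo_line([*p,z],.08)
while z>.088:
    z-=.0008;r.servo_line([*p,z],.02)
    f=fr()-f0
    if f[2]>2: break
print('contact z',z,f,get_tool_pos())
x=.027
while x<.04:
    x+=.0006;r.servo_line([*rk(x,-.078),z],.02);f=fr()-f0
    if f[0]<-2: break
print('fence x',x,f,inv(get_tool_pos()),get_time_s())
np.save('f0.npy',f0);np.save('zx.npy',[z,x])
for n in('scene','top'): snap(n)
s=load('scene');u,v=proj(s,[*rk(.035,-.075),.02])[0].astype(int)
cv2.imwrite('pics/touch.png',cv2.resize(s['img'][v-50:v+25,u-50:u+50,::-1],(800,600),interpolation=cv2.INTER_CUBIC))
```

```text
tip expected px in crop [[206.43646369 336.44921405]]
f0 [ 0.27894739 -0.06789962 -1.03529661]
contact z 0.09520000000000005 [-0.4194191   0.62268379  3.30624254] [ 0.51574097 -0.09157049  0.09555712]
fence x 0.0276 [-2.61065163  0.39102219  5.52735042] [ 0.0273405  -0.07803737] 13.1917
```

View pics/touch.png

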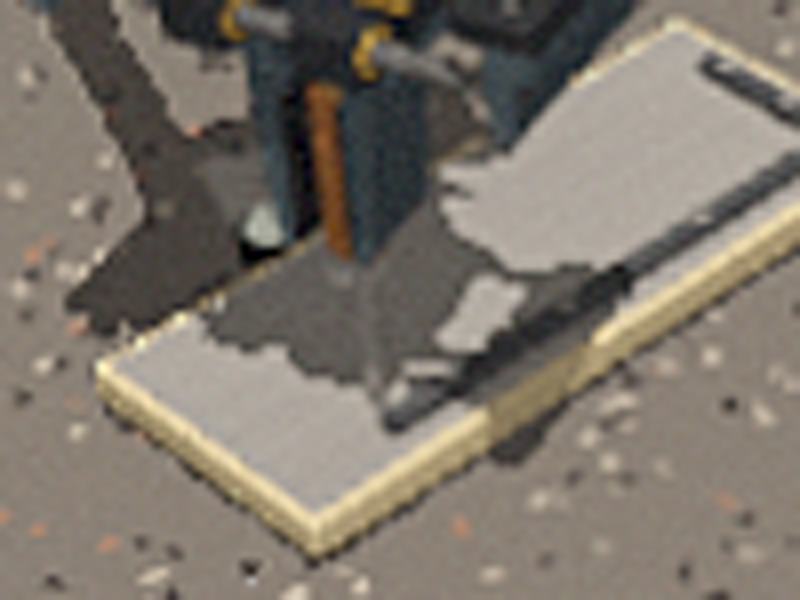

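The tip at (385,410) is at the fence's open end. The fx reading is probably still deck friction, so I'll lighten the pressure and run the seam with force regulation.

```bash
cat > sweep.py <<'E'
from h import *
f0=np.load('f0.npy')
z=.0952+.0003;x=.0275;y=-.084
r.servo_line([*rk(x,-.078),z],.02);r.servo_line([*rk(x,y),z],.03)
def regz(f,z): return z+np.clip((f[2]-2.5)*.00008,-.0004,.0005)
while x<.042:
    x+=.0005;r.servo_line([*rk(x,y),z],.02);f=fr()-f0;z=regz(f,z)
    if f[0]<-2.5: break
print('fence',x,inv(get_tool_pos()),f,z)
log=[]
def leg(axis,end,step,press):
    global x,y,z
    mx=0
    while True:
        if axis=='y': y=min(end,y+step)
        else: x=max(end,x-step)
        r.servo_line([*rk(x,y),z],.03);f=fr()-f0;z=regz(f,z);mx=max(mx,abs(f).max())
        t=inv(get_tool_pos());log.append([*t,get_tool_pos()[2],*f])
        if axis=='y':
            x+=np.clip((f[0]+press)*.0001,-.0005,.0006)
            if y>.1 and f[1]<-4: print('stop hit',t);break
            if y>=end: break
        else:
            y+=np.clip((f[1]+press)*.0001,-.0005,.0006)
            if x<=end: break
        if abs(f).max()>18: print('HIGH',f); break
    print(axis,'max',mx)
leg('y',.100,.012,2.5)
leg('y',.116,.002,2.5)
leg('x',x-.055-.004,.010,2.5)
print(np.round(np.array(log)*[1e3,1e3,1e3,1,1,1],1).tolist())
print(get_time_s())
E
python3 sweep.py
```

```text
fence 0.034 [ 0.03320178 -0.08399122] [-4.58732624 -0.07355841  3.83694148] 0.09590638590884124
y max 5.007982655705995
stop hit [0.03299754 0.11125952]
y max 5.13045442483226
x max 5.099220516174552
[[33.2, -72.2, 95.7, -5.0, -1.9, 2.5], [33.2, -60.1, 95.7, -4.7, -2.1, 2.9], [33.2, -47.9, 95.7, -4.0, -1.4, 3.0], [33.2, -35.8, 95.8, -4.7, -0.8, 1.1], [33.2, -23.8, 95.8, -4.3, -0.2, 0.4], [33.1, -11.8, 95.8, -4.7, -0.2, 1.5], [33.0, 0.4, 95.7, -3.9, -0.5, 3.0], [32.9, 12.6, 95.7, -2.6, 0.4, 2.3], [32.9, 24.5, 95.7, -0.9, -0.2, 1.2], [32.9, 36.4, 95.6, -1.9, 0.6, 1.7], [32.9, 48.4, 95.5, -1.6, -1.2, 4.3], [32.9, 60.5, 95.6, -2.1, 0.5, 3.1], [32.9, 72.5, 95.6, -0.9, -0.1, 3.2], [33.0, 84.5, 95.7, -2.1, 0.1, 2.9], [33.0, 96.5, 95.7, -3.2, 0.7, 2.3], [33.0, 100.3, 95.7, -2.0, 0.1, 2.4], [33.0, 102.1, 95.7, -2.4, -0.5, 1.9], [33.1, 104.1, 95.7, -2.9, -0.8, 1.9], [33.1, 106.1, 95.7, -2.8, -1.3, 1.8], [33.1, 108.1, 95.6, -3.2, -0.5, 3.4], [33.0, 110.3, 95.7, -2.9, -0.2, 2.8], [33.0, 111.3, 95.7, -2.9, -5.1, 3.5], [24.8, 111.4, 96.3, 1.1, -5.1, 1.7], [14.3, 111.4, 96.2, 2.4, -4.9, 1.8], [3.6, 111.3, 95.9, 0.6, -3.9, 2.5], [-6.7, 111.3, 95.8, 0.6, -4.7, 1.9], [-16.9, 111.2, 95.7, 1.1, -4.2, 3.3], [-26.9, 111.7, 95.6, -0.3, 0.3, 4.6]]
30.0417
```

The whole seam has been traced, with forces of 5 N or less and both the fence and the stop felt. Before lowering, I'll go back to the same lifted pose and compare images to check for any tilt of the stylus in the grip.

Run:
```python
from h import *
t=get_tool_pos();p=rk(-.027,.107)
r.servo_line([*p,t[2]+.003],.04);r.servo_line([*p,.18],.12)
r.servo_line([*rk(.02,-.13),.18],.18);r.servo_line([.5414,-.28835,.18],.12);r.pause(.3)
print(get_tool_pos(),get_width(),get_time_s())
im=[]
for n in('scene','top'):
    s=snap(n);
    if n=='scene': im=s['img'][150:330,60:260,::-1]
old=cv2.imread('pics/lift.png');new=cv2.resize(im,(660,594),interpolation=cv2.INTER_CUBIC)
c=lambda i:cv2.resize(i[210:390,110:290],(400,400))
cv2.imwrite('pics/cmp.png',np.hstack([c(old),c(new)]))
```

```text
[ 0.54141453 -0.28804554  0.18012866] 0.015720827874343278 34.3083
```

View pics/cmp.png

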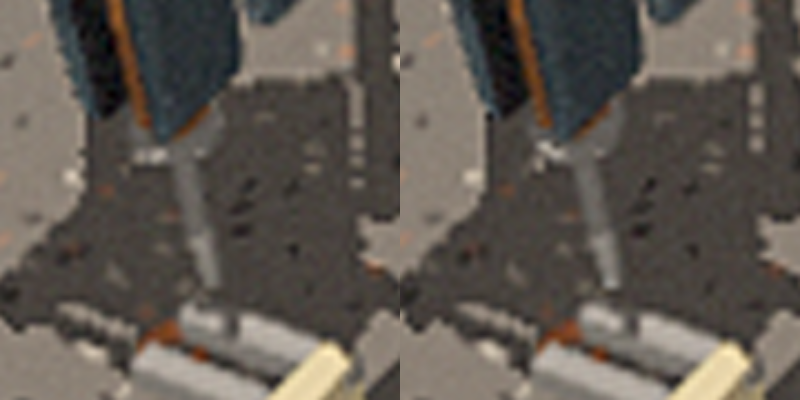

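Both frames show the tip at about (213,285), so the stylus hasn't tilted. I'll lower it into the fork with a force check.

Run:
```python
from h import *
S=[.54145,-.28838]
r.servo_line([*S,.175],.05);r.pause(.2);f0=np.array(get_contact_force())
for z in np.arange(.165,.0905,-.008).tolist()+[.0925,.0918,.0912,.0906]:
    r.servo_line([*S,z],.06 if z>.1 else .02);f=np.array(get_contact_force())-f0
    if abs(f[:2]).max()>4 or f[2]>2.5: print('contact',z,f);break
print(z,f)
fingers.move_gripper(.05,35);r.pause(.3);print(get_width())
r.servo_line([*S,.21],.12)
r.move_pose([.46,-.05,.25],q(RA));r.pause(.1);print(get_time_s())
for n in('scene','top'):
    s=snap(n);C=cloud(s).reshape(-1,3)
    w=(abs(C[:,0]-.5415)<.04)&(abs(C[:,1]+.288)<.04)
    for a,b in((.09,.12),(.12,.16)):
        P=C[w&(C[:,2]>a)&(C[:,2]<b)];print(n,P.mean(0).round(4),P.max(0).round(4)) if len(P) else 0
s=load('scene');cv2.imwrite('pics/back.png',cv2.resize(s['img'][215:325,90:240,::-1],(750,550),interpolation=cv2.INTER_CUBIC))
```

```text
contact 0.0906 [-0.76062821  0.18290395  4.91093994]
0.0906 [-0.76062821  0.18290395  4.91093994]
0.05002675449922899
42.2167
scene [ 0.5464 -0.2915  0.105 ] [ 0.5517 -0.2799  0.1195]
scene [ 0.5448 -0.2908  0.1348] [ 0.5517 -0.2799  0.1467]
top [ 0.5403 -0.2817  0.1043] [ 0.5512 -0.2783  0.1198]
top [ 0.5411 -0.2853  0.1404] [ 0.5504 -0.2777  0.1515]
```

View pics/back.png

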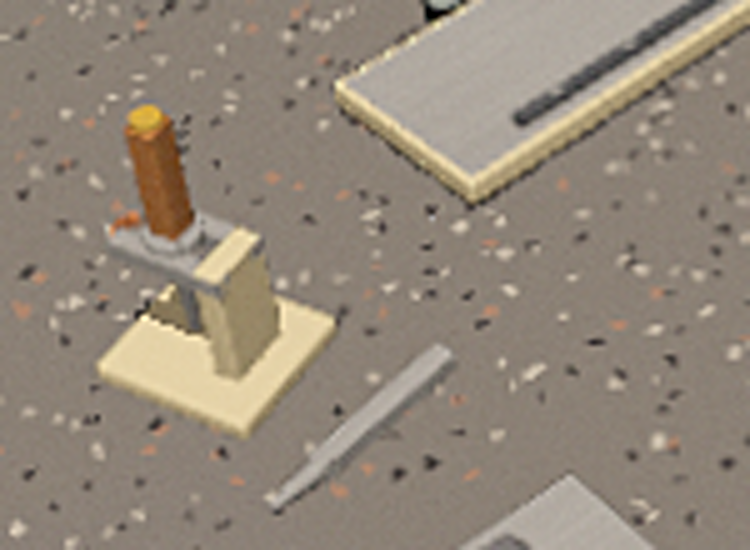

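The stylus is back, hanging upright with its collar on the prongs. Now the dies: I'll detect again before each pick, and place each by contact.

```bash
cat > place.py <<'E'
import sys
from h import *
import h
h.RC=RC+rk(.0005,.0025)-rk(0,0)
from meas import dies
def find():
    T,S=[[(d[2],d[3]) for d in dies(n,snap(n)) if .3<d[2]<.7 and -.2<d[3]<.5 and .01<d[5]<.06 and .012<d[4]<.025] for n in('top','scene')]
    out=[]
    for t in T:
        m=[s for s in S if np.hypot(s[0]-t[0],s[1]-t[1])<.02]
        out.append(np.mean([t]+m,0))
    return out
def onrack(p): x,y=inv(p);return abs(x)<.055 and abs(y)<.131
def push(p,axis,z,lim,f0,maxd,step=.0008):
    p=np.array(p,float)
    for i in range(int(maxd/step)):
        p[axis]+=step;r.servo_line([*rk(*p),z],.03);f=fr()-f0
        if f[axis]<-lim: return p,f
    print('no contact',axis,p,f);return p,f
def one(i,c):
    q_=q(RA);yt=.095-.032*i
    fingers.move_gripper(.055,30)
    r.move_pose([*c,.11],q_);r.servo_line([*c,.0135],.15)
    fingers.move_gripper(.0,30);w=get_width()
    r.servo_line([*c,.09],.2)
    if abs(get_width()-.032)>.003: print('MISSED',w,get_width());return False
    p=np.array([.015,yt-.004])
    r.move_pose([*rk(*p),.075],q_);r.servo_line([*rk(*p),.036],.12);r.pause(.15);f0=fr()
    z=.0325
    r.servo_line([*rk(*p),z],.05)
    while z>.025:
        z-=.0006;r.servo_line([*rk(*p),z],.03)
        if (fr()-f0)[2]>2.5: break
    zc=z;z+=.0005
    p,fx=push(p,0,z,4,f0,.009)
    p,fy=push(p,1,z,4,f0,.012)
    t=inv(get_tool_pos())
    print('die',i,'w',round(w,4),'z',round(zc,4),'rack xy',t.round(4),fx.round(1),fy.round(1))
    fingers.move_gripper(.05);r.servo_line([*get_tool_pos()[:2],.10],.2)
    return True
if __name__=='__main__':
    for i in range(int(sys.argv[1]),int(sys.argv[2])):
        F=find();R=[p for p in F if onrack(p)];B=[p for p in F if not onrack(p)]
        print('rack',[inv(p).round(4).tolist() for p in R],'tray',np.round(B,3).tolist())
        B.sort(key=lambda p:p[1]);
        if not one(i,B[0]): break
        print('t',get_time_s())
    r.move_pose([.40,.20,.25],q(RA));F=find()
    print('rack',[inv(p).round(4).tolist() for p in F if onrack(p)],'tray',[p.round(3).tolist() for p in F if not onrack(p)],get_time_s())
    s=load('scene');cv2.imwrite(f'pics/p{sys.argv[2]}.png',cv2.resize(s['img'][140:290,140:340,::-1],(800,600),interpolation=cv2.INTER_CUBIC))
E
sed -i 's/RC+\[/globals()["RC"]+[/' h.py; python3 place.py 0 1
```

```text
rack [] tray [[0.603, 0.225], [0.588, 0.32], [0.518, 0.329], [0.448, 0.333], [0.442, 0.249]]
die 0 w 0.0312 z 0.0289 rack xy [0.0186 0.0926] [-4.7  0.1  1.3] [-4.6 -4.2  2.8]
t 52.2167
rack [[0.0194, 0.0935]] tray [[0.587, 0.32], [0.518, 0.328]] 53.175
```

View pics/p1.png

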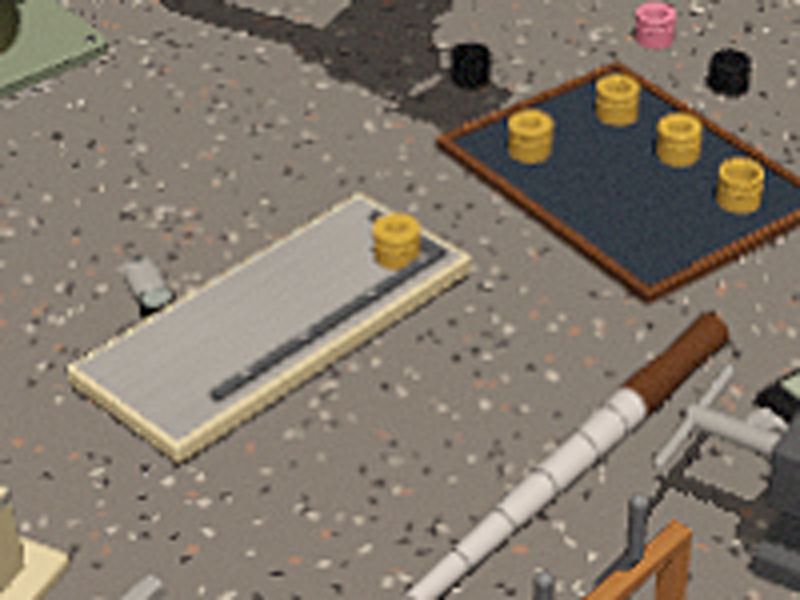

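The first die (397,240) is in the corner, against both the fence and the stop. The knock has already happened: one tray die shifted about 2 cm. I'll add a clear viewing pose, trim the frame by 2.4 mm, and do the rest.

```bash
sed -i 's/rk(.0005,.0025)/rk(.0002,.0001)/; s/        F=find();R=/        r.move_pose([.44,-.12,.25],q(RA));F=find();R=/; s/    r.move_pose(\[.40,.20,.25\],q(RA));F/    r.move_pose([.44,-.20,.30],q(RA));F/' place.py; python3 place.py 1 3
```

```text
rack [[0.0192, 0.095]] tray [[0.588, 0.319], [0.518, 0.328], [0.449, 0.332], [0.442, 0.25]]
die 1 w 0.0312 z 0.0283 rack xy [0.0186 0.0634] [-5.9 -1.6 10. ] [-0.8 -4.4  5.8]
t 65.075
rack [] tray [[0.588, 0.32], [0.517, 0.329], [0.448, 0.333]]
die 2 w 0.031 z 0.0289 rack xy [0.0189 0.0301] [-5.7  0.1  3.7] [-5.6 -4.6  4.9]
t 77.5833
rack [] tray [[0.518, 0.328], [0.448, 0.335]] 78.8333
```

View pics/p3.png

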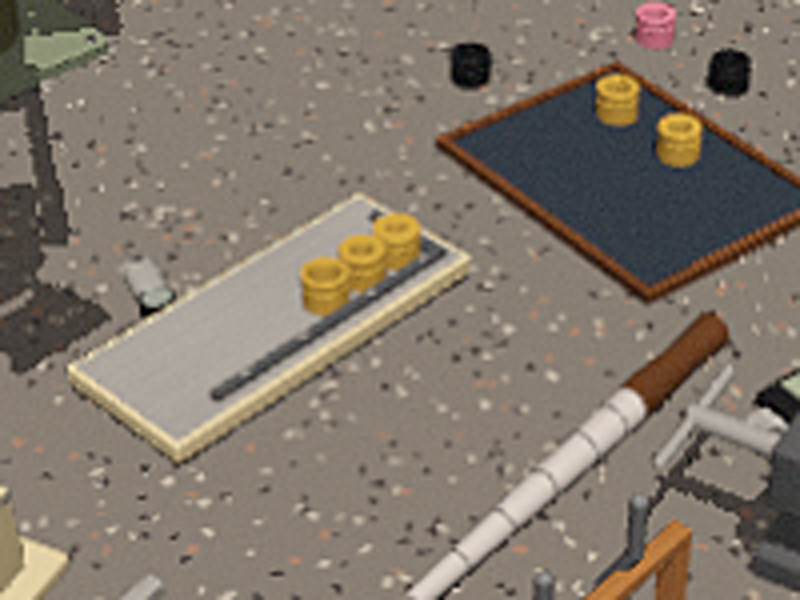

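Three dies are in a row at about (397,240), (361,262) and (325,285) in the crop. The third may sit slightly off, and I'll check it afterwards. Continuing with the last two.

```bash
python3 place.py 3 5
cat > row.py <<'E'
from h import *
from place import *
for n in('top','scene'):
    s=load(n);C=cloud(s);hsv=cv2.cvtColor(s['img'],cv2.COLOR_RGB2HSV)
    m=cv2.inRange(hsv,(14,110,80),(32,255,255))>0
    P=C[m];P=P[(P[:,2]>.036)&(P[:,2]<.056)];A=np.array([inv(p) for p in P]);A=A[(abs(A[:,0])<.06)&(abs(A[:,1])<.13)]
    from scipy.cluster.vq import kmeans2
    k,l=kmeans2(A,np.array([[.018,.095-.032*i] for i in range(5)]),minit='matrix')
    print(n,np.round(k*1e3,1).tolist(),np.bincount(l),'rangex',[np.percentile(A[l==i,0]*1e3,[3,97]).round(1).tolist() for i in range(5)])
s=load('top');u,v=proj(s,[*rk(0,0),.04])[0].astype(int)
cv2.imwrite('pics/row.png',cv2.resize(s['img'][v-38:v+37,u-55:u+45,::-1],(800,600),interpolation=cv2.INTER_CUBIC))
E
python3 row.py
```

```text
rack [] tray [[0.518, 0.329], [0.45, 0.333]]
die 3 w 0.031 z 0.0289 rack xy [ 0.0188 -0.0042] [-5.5 -1.5  3.8] [-6.6 -4.   4.2]
t 90.2
rack [] tray [[0.449, 0.332]]
die 4 w 0.0312 z 0.0295 rack xy [ 0.0226 -0.0331] [-4.6 -0.1  2.5] [-3.4 -4.9  2.9]
t 103.25
rack [] tray [] 104.3667
top [[19.0, 95.9], [19.1, 64.0], [19.1, 31.9], [18.5, -0.1], [20.3, -34.7]] [100 100  74  89 110] rangex [[5.2, 32.5], [4.9, 34.0], [4.8, 34.0], [4.9, 32.0], [6.7, 33.8]]
scene [[20.6, 93.6], [20.4, 61.6], [18.6, 31.6], [20.4, -2.4], [23.3, -40.5]] [ 82  81  73  97 121] rangex [[5.7, 34.0], [5.5, 34.4], [5.0, 33.5], [6.5, 32.6], [6.7, 35.8]]
```

View pics/row.png

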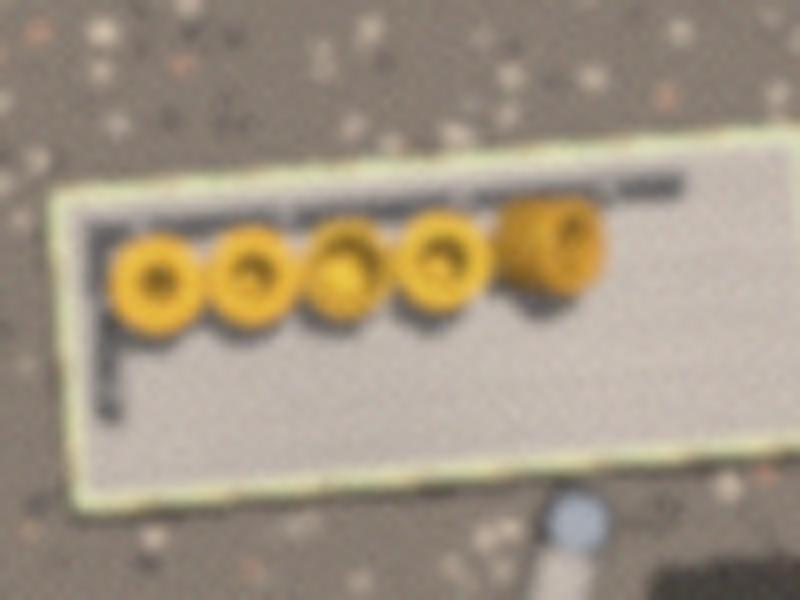

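View pics/p5.png

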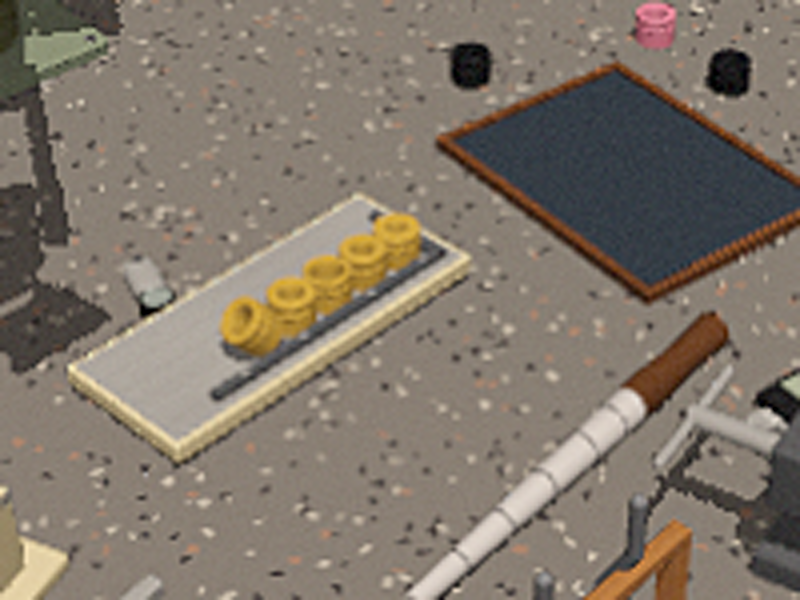

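Four dies are in a row, but the fifth (top crop (555,245), scene crop (250,325)) is tipped over towards -y, and the third looks slightly odd. I'll measure each die's tilt from depth and look closer.

```bash
cat > tilt.py <<'E'
from h import *
from place import *
def run(N=5):
  for n in('top','scene'):
    s=load(n);C=cloud(s);hsv=cv2.cvtColor(s['img'],cv2.COLOR_RGB2HSV)
    m=cv2.inRange(hsv,(12,110,60),(34,255,255))>0
    P=C[m];A=np.array([[*inv(p),p[2]] for p in P]);A=A[(abs(A[:,0])<.06)&(abs(A[:,1])<.13)]
    for i in range(N):
        B=A[(abs(A[:,1]-(.0945-.032*i))<.0145)]
        if len(B)<15: print(n,i,'few',len(B));continue
        T=B[B[:,2]>.036]; 
        c=np.linalg.lstsq(np.c_[T[:,:2]-T[:,:2].mean(0),np.ones(len(T))],T[:,2],rcond=None)[0]
        print(n,i,len(T),'slope',c[:2].round(2),'z',c[2].round(4),'max',np.percentile(T[:,2],97).round(4),'x',np.percentile(T[:,0],[4,96]).round(4),'y',np.percentile(T[:,1],[4,96]).round(4))
if __name__=='__main__':
    run()
    s=load('scene');u,v=proj(s,[*rk(.02,.02),.04])[0].astype(int)
    cv2.imwrite('pics/row2.png',cv2.resize(s['img'][v-24:v+24,u-32:u+32,::-1],(800,600),interpolation=cv2.INTER_CUBIC))
E
python3 tilt.py
```

```text
top 0 97 slope [ 0.03 -0.04] z 0.0457 max 0.0506 x [0.0053 0.0322] y [0.082  0.1083]
top 1 96 slope [-0.01  0.03] z 0.0454 max 0.0503 x [0.0052 0.0327] y [0.0497 0.0758]
top 2 69 slope [-0.03 -0.08] z 0.0448 max 0.0489 x [0.0049 0.0339] y [0.0172 0.0437]
top 3 84 slope [ 0.01 -0.01] z 0.0457 max 0.0509 x [0.0051 0.0318] y [-0.0136  0.0114]
top 4 111 slope [ 0.09 -0.01] z 0.0496 max 0.0598 x [0.0071 0.0335] y [-0.0459 -0.021 ]
scene 0 76 slope [-0.07 -0.01] z 0.0427 max 0.0467 x [0.006 0.033] y [0.0811 0.1053]
scene 1 78 slope [-0.03  0.01] z 0.0425 max 0.0468 x [0.0055 0.0342] y [0.0491 0.0755]
scene 2 69 slope [-0.02 -0.02] z 0.0415 max 0.0457 x [0.0051 0.0332] y [0.0178 0.0424]
scene 3 85 slope [-0.03  0.02] z 0.0421 max 0.0462 x [0.0069 0.0324] y [-0.015   0.0091]
scene 4 106 slope [-0.05  0.  ] z 0.0463 max 0.0567 x [0.0069 0.0355] y [-0.0471 -0.0248]
```

View pics/row2.png

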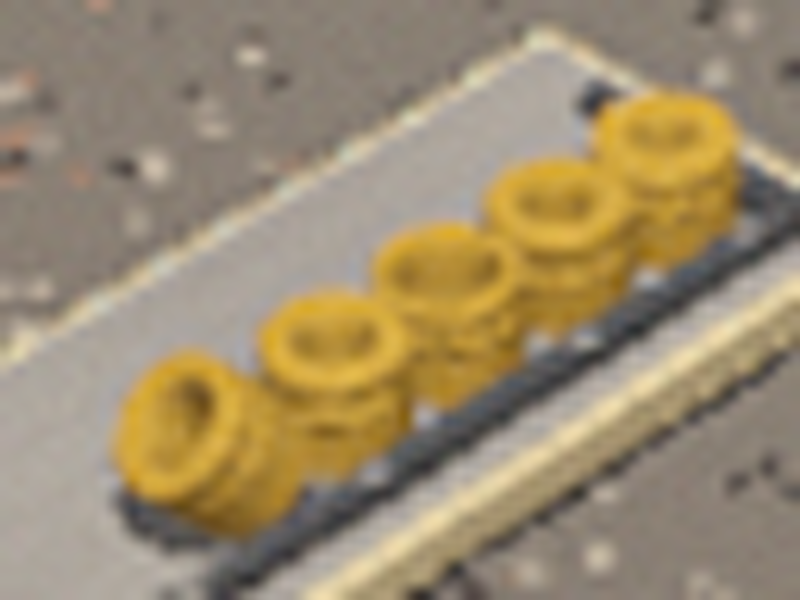

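Dies 0-3 are upright, with tops at equal height; the third only has a wider bore. The fifth lies tipped towards -y against the fence lip, and the tool's x = 22.6 mm at contact matches that. I'll pick it up, set it down on the open deck, and look.

```bash
cat > mendA.py <<'E'
from place import *
q_=q(RA);c=rk(.0226,-.0365)
fingers.move_gripper(.05,25);r.move_pose([*c,.11],q_);r.servo_line([*c,.0295],.12)
fingers.move_gripper(0,25);print('w',get_width())
r.servo_line([*c,.075],.1);print('w',get_width())
p=rk(-.008,-.085);r.servo_line([*p,.075],.15);r.pause(.1);f0=fr();z=.040;r.servo_line([*p,z],.1)
while z>.024:
    z-=.001;r.servo_line([*p,z],.03);f=fr()-f0
    if f[2]>2.5: break
print('z',z,f)
fingers.move_gripper(.05);r.servo_line([*p,.12],.2);r.move_pose([.40,.12,.28],q_)
for n in('scene','top'): snap(n)
im=[]
for n in('top','scene'):
    s=load(n);u,v=proj(s,[*rk(0,-.06),.03])[0].astype(int)
    C=cloud(s);hsv=cv2.cvtColor(s['img'],cv2.COLOR_RGB2HSV);m=cv2.inRange(hsv,(12,110,60),(34,255,255))>0
    A=np.array([[*inv(p),p[2]] for p in C[m]]);A=A[(abs(A[:,0])<.06)&(A[:,1]<-.04)&(A[:,1]>-.131)&(A[:,2]<.08)]
    if len(A):
        rc=cv2.minAreaRect(A[:,:2].astype(np.float32));print(n,len(A),A.mean(0).round(4),[np.round(k,4) for k in rc],np.percentile(A[:,2],[5,50,97]).round(4))
    im.append(cv2.resize(s['img'][v-25:v+25,u-25:u+25,::-1],(400,400),interpolation=cv2.INTER_CUBIC))
cv2.imwrite('pics/mendA.png',np.hstack(im));print(get_time_s())
E
python3 mendA.py
```

```text
w 0.03152078337316774
w 0.03182638300583769
z 0.02899999999999999 [-0.19460617 -1.89041598  5.9343719 ]
top 110 [-0.0091 -0.0689  0.0396] [array([-0.0088, -0.0685]), array([0.0295, 0.0288]), np.float64(58.8353)] [0.0226 0.0436 0.049 ]
scene 158 [-0.0043 -0.0732  0.0368] [array([-0.0216, -0.0682]), array([0.0307, 0.0649]), np.float64(79.8627)] [0.0232 0.0392 0.0462]
113.6
```

View pics/mendA.png

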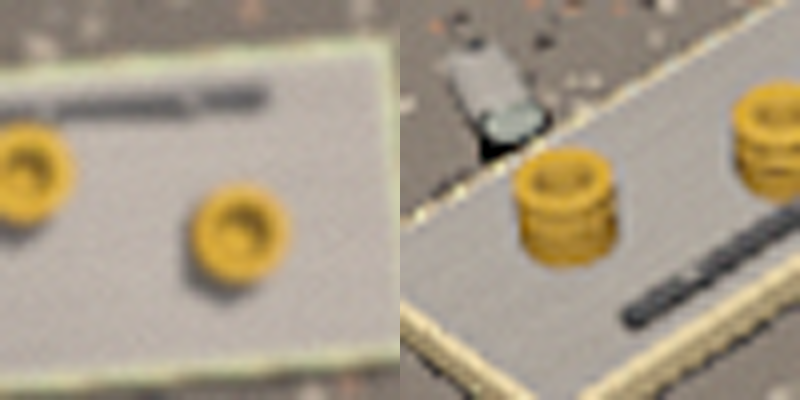

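In both views the die now stands upright on the open deck, at about rack (-9,-69) mm. I'll regrasp it centred and slide it in at deck height with a bigger starting gap.

```bash
cat > mendB.py <<'E'
from place import *
F=[p for p in find() if onrack(p) and inv(p)[1]<-.055];print([inv(p).round(4) for p in F])
c=inv(F[0]);q_=q(RA)
fingers.move_gripper(.055,30);r.move_pose([*rk(*c),.10],q_);r.servo_line([*rk(*c),.0292],.12)
fingers.move_gripper(0,30);print('w',get_width())
z=.031
r.servo_line([*rk(*c),z],.05);r.pause(.1)
p=np.array([.012,-.047]);r.servo_line([*rk(*p),z],.06);f0=fr()
while z>.026:
    z-=.0005;r.servo_line([*rk(*p),z],.03)
    if (fr()-f0)[2]>2: break
z+=.0005
p,fx=push(p,0,z,4,f0,.012);p,fy=push(p,1,z,4,f0,.022)
print(z,inv(get_tool_pos()),fx,fy)
fingers.move_gripper(.05);r.pause(.2);r.servo_line([*get_tool_pos()[:2],.12],.2)
r.move_pose([.40,.16,.30],q_)
r.pause(.2)
for n in('scene','top'): snap(n)
print(get_time_s())
import tilt;tilt.run()
im=[]
for n in('top','scene'):
    s=load(n);u,v=proj(s,[*rk(.01,.02),.03])[0].astype(int)
    im.append(cv2.resize(s['img'][v-38:v+38,u-38:u+38,::-1],(400,400),interpolation=cv2.INTER_CUBIC))
cv2.imwrite('pics/mendB.png',np.hstack(im))
E
python3 mendB.py
```

```text
[array([-0.0074, -0.0702])]
w 0.03108797963144851
0.03 [ 0.01885496 -0.04609963] [-6.31534918 -1.40226252  4.06636789] [-6.53075932 -5.03177327  3.68057426]
124.1
top 0 95 slope [-0.03 -0.04] z 0.0453 max 0.0494 x [0.0054 0.0321] y [0.082 0.108]
top 1 96 slope [0.02 0.02] z 0.0453 max 0.0496 x [0.0052 0.0327] y [0.0496 0.0758]
top 2 67 slope [-0.11 -0.01] z 0.0441 max 0.0493 x [0.0048 0.0331] y [0.0171 0.0438]
top 3 79 slope [-0.01  0.05] z 0.0454 max 0.0501 x [0.005  0.0319] y [-0.0123  0.0118]
top 4 49 slope [ 0.06 -0.05] z 0.045 max 0.0505 x [0.006  0.0329] y [-0.0468 -0.0318]
scene 0 79 slope [-0.06 -0.05] z 0.0423 max 0.0465 x [0.0054 0.0339] y [0.0815 0.1074]
scene 1 83 slope [-0.04  0.03] z 0.0421 max 0.0467 x [0.0055 0.0336] y [0.0487 0.0731]
scene 2 69 slope [-0.    0.01] z 0.0418 max 0.0461 x [0.0037 0.0329] y [0.0177 0.0432]
scene 3 78 slope [0.01 0.04] z 0.0424 max 0.0461 x [0.0066 0.0332] y [-0.0148  0.0102]
scene 4 47 slope [-0.04 -0.01] z 0.0416 max 0.0454 x [0.007  0.0327] y [-0.0473 -0.0315]
```

View pics/mendB.png

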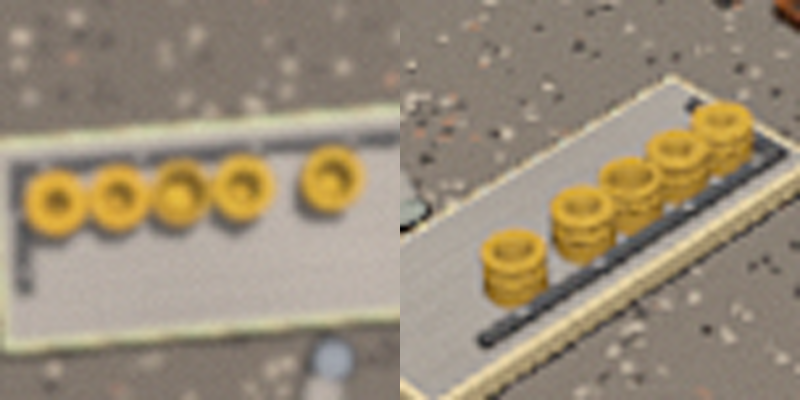

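All five stand upright on the fence, but the fifth stopped short on friction, leaving a gap of about 12 mm at (290,180) in the left crop. I'll close the row by pushing along the fence with shut fingers.

```bash
cat > mendC.py <<'E'
from place import *
q_=q(RA);p=np.array([.0185,-.088])
fingers.move_gripper(0,20);r.move_pose([*rk(*p),.10],q_);r.servo_line([*rk(*p),.0265],.12);r.pause(.15);f0=fr()
L=[]
while p[1]<-.060:
    p[1]+=.001;r.servo_line([*rk(*p),.0265],.03);f=fr()-f0;L.append((round(p[1]*1e3),*f.round(1)))
    if f[1]<-9: break
print(L,inv(get_tool_pos()))
p[1]-=.008;r.servo_line([*rk(*p),.0265],.05);r.servo_line([*rk(*p),.12],.2)
fingers.move_gripper(.05);r.move_pose([.40,.16,.30],q_);r.pause(.2)
for n in('scene','top'): snap(n)
print(get_time_s())
import tilt;tilt.run()
im=[]
for n in('top','scene'):
    s=load(n);u,v=proj(s,[*rk(.01,.02),.03])[0].astype(int)
    im.append(cv2.resize(s['img'][v-38:v+38,u-38:u+38,::-1],(400,400),interpolation=cv2.INTER_CUBIC))
cv2.imwrite('pics/mendC.png',np.hstack(im))
E
python3 mendC.py
```

```text
[(-87, np.float64(1.1), np.float64(1.1), np.float64(0.6)), (-86, np.float64(-0.2), np.float64(0.3), np.float64(-0.3)), (-85, np.float64(-0.1), np.float64(0.4), np.float64(0.3)), (-84, np.float64(0.2), np.float64(1.6), np.float64(-0.3)), (-83, np.float64(0.9), np.float64(1.2), np.float64(-0.1)), (-82, np.float64(-0.3), np.float64(1.4), np.float64(0.5)), (-81, np.float64(0.6), np.float64(-0.2), np.float64(-0.2)), (-80, np.float64(0.6), np.float64(0.2), np.float64(-0.2)), (-79, np.float64(-0.4), np.float64(1.5), np.float64(-0.2)), (-78, np.float64(0.2), np.float64(1.2), np.float64(0.9)), (-77, np.float64(-0.1), np.float64(0.6), np.float64(1.2)), (-76, np.float64(-0.7), np.float64(1.0), np.float64(0.0)), (-75, np.float64(1.4), np.float64(0.7), np.float64(-0.6)), (-74, np.float64(-0.7), np.float64(1.0), np.float64(-0.2)), (-73, np.float64(1.5), np.float64(0.3), np.float64(-0.0)), (-72, np.float64(0.2), np.float64(0.5), np.float64(0.5)), (-71, np.float64(0.3), np.float64(0.3), np.float64(0.7)), (-70, np.float64(0.6), np.float64(0.6), np.float64(-0.1)), (-69, np.float64(0.3), np.float64(0.7
[... 751 characters left out ...]
0758]
top 2 68 slope [-0.    0.01] z 0.0446 max 0.0483 x [0.0048 0.0329] y [0.0171 0.0437]
top 3 84 slope [0.03 0.01] z 0.0458 max 0.0503 x [0.0051 0.0319] y [-0.0134  0.0112]
top 4 74 slope [ 0.04 -0.02] z 0.0449 max 0.0498 x [0.0049 0.0336] y [-0.0436 -0.0207]
scene 0 73 slope [-0.04  0.01] z 0.043 max 0.0474 x [0.005  0.0339] y [0.082  0.1058]
scene 1 79 slope [-0.02  0.03] z 0.0425 max 0.0473 x [0.0063 0.0339] y [0.0488 0.075 ]
scene 2 74 slope [-0.02 -0.03] z 0.0414 max 0.0452 x [0.0044 0.0332] y [0.0172 0.0436]
scene 3 83 slope [-0.02 -0.01] z 0.0422 max 0.0462 x [0.0061 0.0324] y [-0.0153  0.0105]
scene 4 89 slope [-0.    0.05] z 0.0417 max 0.0454 x [0.0042 0.0325] y [-0.0468 -0.0199]
```

View pics/mendC.png

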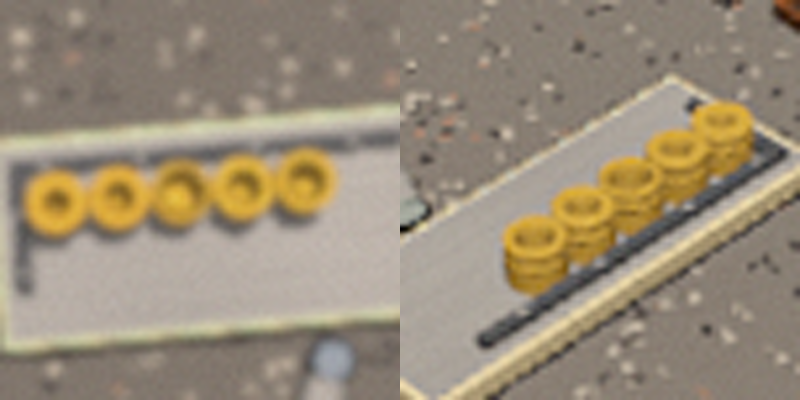

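The row now looks closed: five adjoining circles from (57,203) to (303,181) in the left crop, all upright. One numeric check of spacing, stylus and bystanders, then I hand in.

```bash
python3 row.py
python3 - <<'E'
from place import *
import pickle
for n in('scene','top'):
    s=load(n);C=cloud(s).reshape(-1,3);w=(abs(C[:,0]-.5415)<.03)&(abs(C[:,1]+.288)<.03)&(C[:,2]>.12)&(C[:,2]<.16)
    P=C[w];print(n,'stylus top',P.mean(0).round(4),P[:,2].max().round(4))
    o=cv2.imread(f'pics/{n}0.png');a=cv2.resize(s['img'][:,:,::-1],(800,600),interpolation=cv2.INTER_CUBIC)
    d=(cv2.blur(cv2.absdiff(o,a),(7,7)).max(2)>45).astype(np.uint8)
    k,l,st,ce=cv2.connectedComponentsWithStats(d);print([(ce[i].round().astype(int).tolist(),int(st[i,4])) for i in range(1,k) if st[i,4]>60])
E
```

```text
top [[19.0, 95.9], [19.1, 64.0], [18.9, 32.0], [18.8, -0.2], [19.2, -31.1]] [100 100  73  89  80] rangex [[5.2, 32.6], [5.0, 34.2], [4.8, 33.8], [4.9, 32.1], [4.7, 33.8]]
scene [[20.9, 93.3], [20.5, 61.5], [18.7, 31.1], [19.7, -1.8], [19.5, -33.1]] [80 81 77 85 90] rangex [[4.8, 34.0], [5.9, 34.1], [3.3, 33.4], [6.0, 32.5], [4.0, 32.7]]
scene stylus top [ 0.5446 -0.2906  0.1351] 0.1476
[([238, 10], 135), ([361, 98], 13901), ([463, 44], 364), ([168, 60], 241), ([453, 73], 461), ([208, 116], 68), ([174, 192], 2471), ([311, 222], 4918), ([158, 235], 146), ([460, 257], 342), ([426, 271], 362), ([484, 272], 365), ([508, 290], 391), ([475, 306], 415), ([344, 331], 1706)]
top stylus top [ 0.5413 -0.2855  0.1404] 0.1506
[([245, 271], 353), ([291, 274], 370), ([238, 310], 383), ([417, 326], 1682), ([345, 413], 1957), ([235, 350], 381), ([283, 371], 1429), ([260, 418], 413), ([284, 507], 9043), ([5, 555], 160), ([392, 566], 190), ([59, 583], 3566), ([457, 588], 127)]
```

```bash
python3 -c "
from workcell import *
print(get_time_s(),get_qvel());ticket.sign_off()"
```

```text
137.4917 [ 0.0046132  -0.00567416 -0.00132402  0.00065103 -0.00096727 -0.00123902]
the job is handed in; nothing more can be done
```

The job is handed in at 137 s, with the seam traced, the stylus back in its fork and all five dies in one close row; sign-off gives no verdict.

- **Stylus:** I ran the tip from the fence's open end into the corner and past the free end of the stop, at about 3 cm/s commanded in short straight moves. Sampled contact forces stayed around 5 N or less. It hangs upright in its fork again, and depth readings at the fork match those at the start.
- **Dies:** Five dies were present, and one was knocked about 2 cm in the tray before I picked it.
- **Mishap:** The fifth die tipped over when first placed. I re-gripped it and set it upright, but it then stopped about 12 mm short of the row. I closed the gap by pushing along the fence with shut fingers, to about 7 N.
- **Last checks:** All five dies are upright, with centres 31–33 mm apart. The top camera puts them at x ≈ 19 mm in the rack frame, with the first at y ≈ 96 mm.
- **Disagreements:** The scene camera differs from the top camera by up to 2–3 mm. It puts the first die at x ≈ 20.9, y ≈ 93 mm. The contact readings (x ≈ 18.6–18.9 mm, first die against the stop) agree better with the top view.
- **Bystanders:** None showed a change compared with the first pictures.

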